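# Stow the spreader in the caddy, then twist open the jar and hold its lid

## Task

Get the breakfast caddy ready: take the wooden-handled spreader out of the cutlery drainer and slide it blade down into the slot in the middle of the oak caddy, fully home, and let go of it. Then, leaving the jar standing in the caddy pocket that braces it, unscrew the tight metal lid of the square jar anticlockwise just until its thread lets go, lift it straight up, and finish still holding it level and still, about two centimetres clear above the jar's mouth. Leave the honey jar, the butter knife, the mug and the egg cup where they are.

Things in the scene. Friction and masses are not known exactly. Their poses are not given: they have to be found in the camera images.
- caddy: Oak breakfast caddy fixed to the counter, 86 mm deep (its x), 310 mm long (its y); origin at the centre of its underside, z up. At each end (y = -110 and +110 mm) a square jar pocket 62 mm wide, floor at z = 12 mm, walls up to z = 45 mm. The middle block, 72 mm along y, is 80 mm high and has one slot in its centre.
- caddy_slot (a point): Centre of the mouth of the caddy's slot, in the flat top of the middle block (80 mm above the counter). The slot is 30 mm long along the caddy's x, 7 mm wide along its y and 68 mm deep, with vertical walls.
- spreader: Spreader, 145 mm, about 70 g, upright in one of the drainer's two slots. Origin at the blade's tip, z up to the handle. Steel blade 65 mm long, 26 mm wide (along x), 3 mm thick (along y), the last 8 mm 18 x 2 mm. Pale wooden handle with steel ferrule, 20 (x) by 14 mm (y), from z = 65 to 145 mm; its foot is wider than the slots and sits on the block's top when fully home.
- spreader_shoulder (a point): Foot of the spreader's handle, on its axis, 65 mm above the blade's tip.
- drainer: Grey cutlery drainer fixed in a flat steel drip tray (160 x 104 mm, rim 12 mm high): a block 120 mm (its x) by 64 mm (its y), 80 mm high; origin at the centre of its underside. Two slots in its top at x = -28 and +28 mm, each 30 mm along x, 7 mm along y, 70 mm deep; one holds the spreader, the other the butter knife.
- jar: Square glass jar with a paper label on two sides, about 0.3 to 0.5 kg, in one of the two caddy pockets with 1 mm of play all round: the pocket keeps it from turning. Origin at the centre of its underside, z up. Body 60 x 60 mm, 76 mm high; round shoulder (radius 26 mm) to z = 82 mm; round neck (radius 21.5 mm, three short thread runs of radius 25 mm) to the mouth at z = 96.5 mm.
- jar_mouth (a point): Centre of the jar's rim, 96.5 mm above its underside. The thread: the lid starts with its x axis within 0.15 rad of the jar's. Turned anticlockwise (seen from above) it lets go about 0.75 rad from parallel and lifts freely up to 1.4 rad, where lugs meet the next stops: do not force it past. A turn of 1.1 rad from the start frees it. A lid not yet free takes the jar up with it.
- lid: Plain steel twist-off lid screwed on the square jar: 56 mm across, 17 mm high, 60 g; origin at the centre of its lower edge, z up. Closed, that edge is 88 to 89 mm above the jar's underside, 6 mm above its shoulder. The upper 7 mm are solid: grip there. Three lugs inside hold it; 0.2 to 0.5 N m of torque breaks it loose; it may rise 1 to 2 mm as it unscrews.
- honey: Bystander: white square stoneware honey jar, 60 x 60 mm, with a 35 mm cork, 96 mm high, in the caddy's other pocket. Origin at the centre of its underside.
- butter_knife: Bystander: slim all-steel butter knife, 150 mm long, upright in the drainer's other slot. Origin at the tip of its blade.
- mug: Bystander: white mug, 80 mm across, 92 mm high, handle along its y. Origin at the centre of its underside.
- egg_cup: Bystander: white egg cup, 47 mm across, 56 mm high. Origin at the centre of its underside.
Things that resemble listed ones, but are neither listed nor needed, are in the scene too. There is more than one size of the lid; the job needs the largest. What is shaped like the spreader but red is not meant.

How it is judged:
By the outcome, as a careful person would: the job done as asked, in the order asked, and still so for the second after the job is handed in, while the arm keeps its last pose, push and grip.
It also fails if it takes over 53 s, if anything falls off the work surface, if the arm or the gripper's body presses on something with over 40 N, if the wrist force passes 120 N, or if a joint passes its speed limit or range.

## Robot

A 6-joint arm with a two-finger parallel gripper is mounted at the origin on the work surface. World frame = base frame: x ahead of the robot, y to its left, z up, the work surface at z = 0. Lengths are in m, angles in rad, forces in N, time in s.
With the tool pointing down it reaches from about 0.3 to 0.875 m from the base axis. Payload 6.4 kg.
Tool frame: the origin (TCP) lies on the centre line of the jaws, within the pads' length; the fingertips stand 25 mm ahead of it and the grasp point (between the pads) lies 6 mm ahead of it (ctrl.tip_reach is the distance from the TCP to the fingertips, in m); z points along the fingers, y is the line along which they close (so a half turn about z gives the same grasp; the last joint's range is limited). The gripper opens to 85 mm and grips with 20 to 120 N. Pads are 22 mm wide; open, the fingers measure 114 mm over their backs; the gripper's body (76 mm by 85 mm) begins 54 mm behind the grasp point. The pads swing forward as they close: fully open they stand 13 mm farther back than shut.
Start: joints at [0.895, 0.181, 1.607, -0, 1.354, -0.206], TCP at [0.26, 0.513, 0.256] pointing down, gripper open.
Joint ranges: [-2.99, 2.99], [-0.89, 2.07], [0.3, 2.58], [-1.14, 4.28], [0, 2.63], [-3.12, 3.12]. Speed limits (rad/s): [2.57, 2.57, 3.01, 3.14, 3.14, 3.14].

## Interface

Orientations are given as a unit quaternion [w, x, y, z].
In Python, from bench import ctrl gives the robot as it stands.
- The arm moves only by the tool servo_tool, never from a script. Its argument "motion" is a list that holds one entry, the list of rows, each a list of 5 numbers: the shift along the tool's x, y, z in cm, then the turn about the tool's z in degrees, then the closure, from -1 (fully open) to 1 (shut). In form: [[[dx, dy, dz, twist, claw], ...]]. A call has 1 to 5 rows; each row is the pose to reach, as a shift and turn from the pose commanded when the call began, along the tool's axes at that moment; what a row does not reach only later rows make up. A row lasts 1/10 s, in which the tool goes at most 50 mm and 8.59 degrees, less where a joint would pass 70% of its speed; a pose out of reach is approached as far as the arm can. A call with a gripper value outside its range is refused whole. The fingers move at their own pace and stop on an object; the grip force is fixed at half the most. Time passes only in rows, so rows that repeat a pose let the fingers close. It gives the time, the measured TCP pose, the force, the opening and the grip force at its end, in the units of the state.
- ctrl.get_obs(): the state, without advancing time (a new reading comes with each control period).
- ctrl.camera(name): name is "side" or "top"; returns a dict with "pixels" (400x640x3 uint8, red, green, blue), "depth" (400x640 float32, m along the optical axis (not along the pixel's ray), 0 where there is no reading), "fx", "fy", "cx", "cy" (pixels), "R" (3x3) and "t" (3): a world point X has camera coordinates R X + t. Camera axes: x right, y down, z forward; pixel columns grow to the right and rows downward; lengths in m; the calibration is good to about 2 mm. A picture is of the moment at which its call begins.
- ctrl.hand_in(): hands the job in; it is judged then, once.
The state is a dict: "time_s": time; "q": joint angles; "dq": joint speeds; "joint_efforts": joint torques, N m; "eef_pos": TCP position; "eef_rot": TCP orientation; "wrist_force": force on the tool from outside, world axes, zero at the start; "torque": the same for the moment, N m; "opening": opening from 0.0 (shut) to 1.0 (fully open); "grasp_force": force on a finger pad.
Only numpy, scipy, OpenCV 4.12 (cv2) and the standard library are available. Lean on these libraries where they do the work, as an engineer would, in place of code of your own. Each camera call takes 0.05 s, during which the arm holds its last target. There are 200 camera calls.

## Working session

There is one attempt and no reset: what is moved stays moved. The work goes in short steps, Python scripts to look and compute and a tool call to move; the robot and the scene stay as the last step left them, time stands still between calls to the robot, and variables do not carry over. Pictures are saved under pics/ and viewed, at most 10 in all, crops included, and the job is handed in when it is done.

Besides the shell and the picture viewer there is one more tool, called after "Request:" in YAML: its name, and indented under it one key for each argument. servo_tool: Moves the arm, as the interface text tells. Its arguments: {"type":"object","properties":{"motion":{"type":"array"}},"required":["motion"]}

```bash
mkdir -p pics; ls; cat > h.py <<'E'
import numpy as np, cv2
from bench import ctrl
def cloud(c):
    d=c["depth"]; v,u=np.indices(d.shape)
    P=np.stack([(u-c["cx"])/c["fx"]*d,(v-c["cy"])/c["fy"]*d,d],-1)
    return (P-c["t"])@np.asarray(c["R"])   # R^T (P-t)
def proj(c,X):
    p=np.asarray(c["R"])@np.asarray(X)+c["t"]; return p[0]/p[2]*c["fx"]+c["cx"],p[1]/p[2]*c["fy"]+c["cy"]
def save(n,im): cv2.imwrite("pics/"+n,cv2.cvtColor(im,cv2.COLOR_RGB2BGR))
E
python3 - <<'E'
from h import *
import pickle
for n in("top","side"):
    c=ctrl.camera(n); save(n+"0.png",c["pixels"]); pickle.dump(c,open(n+"0.pkl","wb")); print(n,c["fx"],np.round(c["R"],2).tolist(),c["t"])
print(ctrl.get_obs())
E
```

```text
pics
top 403.10344128207726 [[0.01, -1.0, 0.03], [-1.0, -0.01, -0.1], [0.1, -0.03, -0.99]] [-0.03069682  0.59768538  1.03627828]
side 388.5395623151394 [[-0.94, -0.33, 0.01], [-0.25, 0.67, -0.7], [0.23, -0.67, -0.71]] [0.53363119 0.22185478 0.82399131]
{'time_s': 0.1, 'q': array([ 8.94698144e-01,  1.81460353e-01,  1.60794674e+00,  1.22074767e-06,
        1.35376504e+00, -2.06310477e-01]), 'dq': array([-0.00029921, -0.00065995, -0.00333835,  0.00020446,  0.00244862,
       -0.00046696]), 'joint_efforts': array([-4.47873381e-04, -4.45875371e+01, -3.52240026e+01, -2.45367419e-04,
        4.10529727e-03,  2.32067379e-05]), 'eef_pos': array([0.25999256, 0.51234136, 0.25545907]), 'eef_rot': array([-3.37782204e-04,  2.32739810e-01,  9.72538718e-01, -7.13861882e-04]), 'wrist_force': array([ 1.24642636,  0.3943964 , -0.00587119]), 'torque': array([-0.02450898, -0.00101517, -0.0154434 ]), 'grasp_force': 0.0, 'opening': 0.9968180773158094}
```

View pics/top0.png

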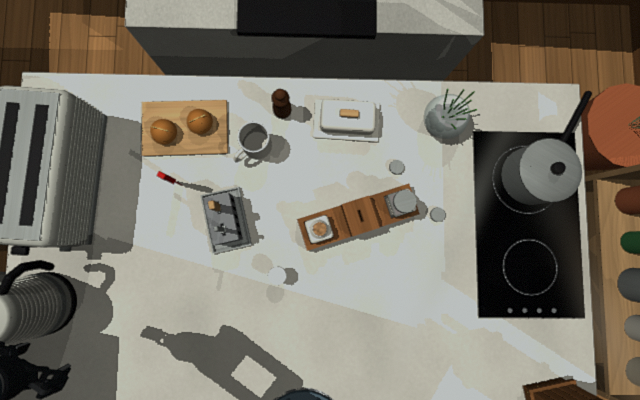

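View pics/side0.png

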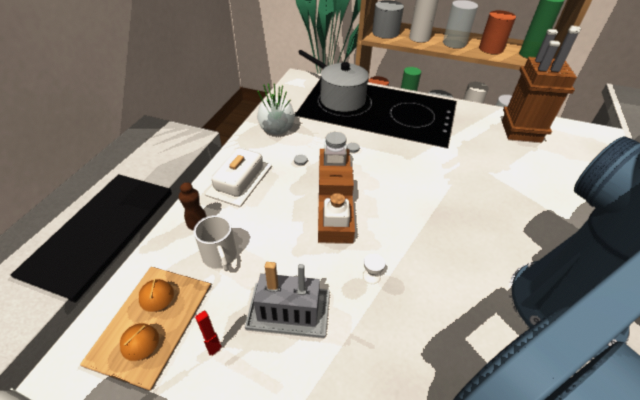

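Top view: drainer at (227,219), holding a pale wooden handle (213,204) and a steel knife (220,230). The caddy is at (360,218), with honey (319,230), slot (361,215) and jar lid (403,202). Loose small lids are at (397,167) and (437,214).
Spreader candidates: the wooden handle in the drainer at side (270,276), which fits, and the red one lying on the counter at side (207,333), which is excluded. I'll confirm with an enlarged crop.

```bash
python3 - <<'E'
from h import *
import pickle
t=pickle.load(open("top0.pkl","rb")); s=pickle.load(open("side0.pkl","rb"))
R=lambda im,r,c,k: cv2.resize(im[r[0]:r[1],c[0]:c[1]],None,fx=k,fy=k,interpolation=cv2.INTER_CUBIC)
a=R(t["pixels"],(180,255),(195,265),4); b=R(t["pixels"],(155,255),(295,445),2.6666); 
d=R(s["pixels"],(250,340),(240,340),3); e=R(s["pixels"],(130,250),(290,390),2.25)
W=np.zeros((580,700,3),np.uint8)
W[:a.shape[0],:a.shape[1]]=a; W[:b.shape[0],290:290+b.shape[1]]=b
W[305:305+d.shape[0],:d.shape[1]]=d; W[305:305+e.shape[0],320:320+e.shape[1]]=e
save("crop1.png",W)
for n,c in(("top",t),("side",s)):
    P=cloud(c); v,u=np.indices(P.shape[:2])
    def rep(name,m):
        Q=P[m]; print(n,name,len(Q),"med",np.round(np.median(Q,0),4),"lo",np.round(Q.min(0),4),"hi",np.round(Q.max(0),4))
    D=c["depth"]>0
    for nm,(u0,v0,w) in ({"sp":(213,204,10),"kn":(220,230,10)} if n=="top" else {"sp":(270,270,14),"kn":(301,275,14)}).items():
        rep(nm,D&(abs(u-u0)<w)&(abs(v-v0)<w)&(P[...,2]>0.095)&(P[...,2]<.2))
    u0,v0=(403,202) if n=="top" else (336,140)
    m=D&(abs(u-u0)<20)&(abs(v-v0)<20)&(P[...,2]>0.110)&(P[...,2]<.14); rep("lid",m)
    Q=P[m][:,:2].astype(np.float32); print(cv2.minEnclosingCircle(Q))
    # caddy mid block top, drainer top
    for nm,(u0,v0,w) in ({"mid":(361,216,22),"dr":(227,219,35)} if n=="top" else {"mid":(336,183,22),"dr":(288,295,40)}).items():
        m=D&(abs(u-u0)<w)&(abs(v-v0)<w)&(abs(P[...,2]-.08)<.006); rep(nm,m)
        Q=P[m][:,:2]; print(np.round(cv2.minAreaRect((Q*1000).astype(np.float32)),4) if 0 else cv2.minAreaRect((Q*1000).astype(np.float32)), "z",np.median(P[m][:,2]))
E
```

```text
top sp 103 med [0.5738 0.215  0.1557] lo [0.5645 0.2103 0.0953] hi [0.5848 0.2258 0.1639]
top kn 48 med [0.5201 0.2026 0.1531] lo [0.5146 0.2006 0.0961] hi [0.5261 0.2095 0.1677]
top lid 416 med [ 0.5926 -0.2399  0.1175] lo [ 0.5657 -0.2672  0.1103] hi [ 0.6201 -0.213   0.1224]
((0.5933279991149902, -0.2409990280866623), 0.028283430263400078)
top mid 950 med [ 0.5575 -0.1372  0.08  ] lo [ 0.5069 -0.1828  0.0741] hi [ 0.6082 -0.0896  0.0855]
((558.3016357421875, -137.22882080078125), (85.7588882446289, 72.4009780883789), 18.2666015625) z 0.08001298259232181
top dr 1078 med [0.5458 0.2088 0.08  ] lo [0.4841 0.169  0.0741] hi [0.6117 0.2567 0.0852]
((547.7760009765625, 212.39825439453125), (120.10569763183594, 65.08300018310547), 13.925582885742188) z 0.07996284840197534
side sp 252 med [0.5721 0.2237 0.1417] lo [0.5638 0.2121 0.1032] hi [0.5839 0.2277 0.1613]
side kn 160 med [0.5193 0.2088 0.1378] lo [0.514  0.2015 0.0953] hi [0.5262 0.2115 0.1667]
side lid 238 med [ 0.5908 -0.2383  0.1162] lo [ 0.5642 -0.2679  0.11  ] hi [ 0.6186 -0.2136  0.1192]
((0.592667281627655, -0.24127933382987976), 0.028698310256004333)
side mid 732 med [ 0.5546 -0.1309  0.0788] lo [ 0.4994 -0.1842  0.074 ] hi [ 0.6067 -0.0314  0.0844]
((547.1343383789062, -107.06371307373047), (85.71968078613281, 141.92466735839844), 18.975305557250977) z 0.07875131310651906
side dr 1595 med [0.544  0.2183 0.0788] lo [0.4828 0.1684 0.074 ] hi [0.6128 0.2564 0.0859]
((547.5272827148438, 212.28250122070312), (120.02831268310547, 65.7093505859375), 13.434670448303223) z 0.07880906262968165
```

View pics/crop1.png

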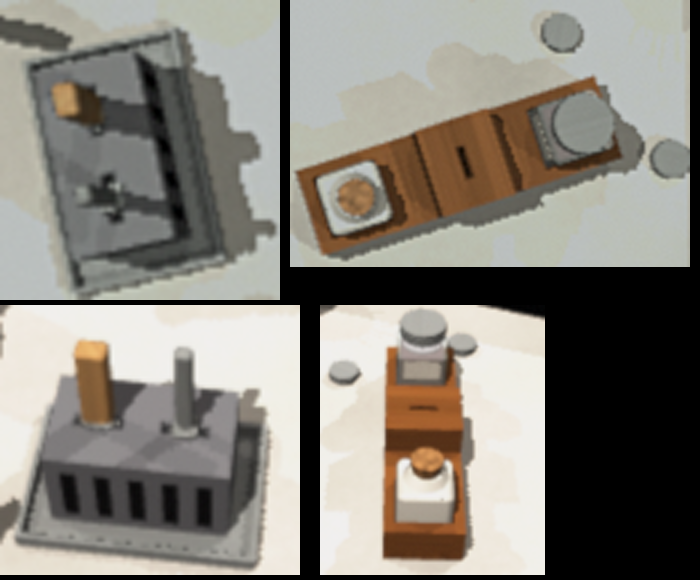

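The crop confirms it: the pale wooden spreader is in the drainer's far slot, crop (66,100). The large lid is on the square jar, crop (583,123). The two loose discs are smaller. Next I refine the slot, handle and caddy.

```bash
cat >> h.py <<'E'
def onplane(c,u,v,z):
    R=np.asarray(c["R"]); o=-R.T@c["t"]; d=R.T@np.array([(u-c["cx"])/c["fx"],(v-c["cy"])/c["fy"],1.]); return o+d*(z-o[2])/d[2]
def shift(xy,z,ydeg,o):
    """tool shift cm + twist to reach TCP xy,z with tool y axis at ydeg"""
    from scipy.spatial.transform import Rotation as Ro
    q=o["eef_rot"]; R=Ro.from_quat([q[1],q[2],q[3],q[0]])
    d=R.inv().apply(np.r_[xy,z]-o["eef_pos"])*100
    y=R.as_matrix()[:,1]; tw=-(ydeg-np.degrees(np.arctan2(y[1],y[0])))
    return np.round(d,2),round((tw+180)%360-180,1)
E
python3 - <<'E'
from h import *
import pickle
for n in("top","side"):
    c=pickle.load(open(n+"0.pkl","rb")); P=cloud(c); g=c["pixels"].mean(2); v,u=np.indices(g.shape)
    e=P[...,:2]-[.5583,-.1372]; a=np.radians(18.3); ex=e@[np.cos(a),np.sin(a)]; ey=e@[-np.sin(a),np.cos(a)]
    m=(abs(ex)<.05)&(abs(ey)<.042)&(abs(P[...,2]-.08)<.006)
    r=cv2.minAreaRect((P[m][:,:2]*1000).astype(np.float32)); print(n,"mid",r)
    k=(abs(ex)<.022)&(abs(ey)<.016); k&=g<np.median(g[k])*.6
    w=np.median(g[(abs(ex)<.022)&(abs(ey)<.016)])-g
    Q=np.array([onplane(c,x,y,.08) for y,x in zip(*np.where(k))]); print(" slot",k.sum(),np.average(Q[:,:2],axis=0,weights=w[k]), cv2.minAreaRect((Q[:,:2]*1000).astype(np.float32)))
    s=(abs(P[...,0]-.574)<.03)&(abs(P[...,1]-.218)<.03)&(P[...,2]>.1)
    t=s&(P[...,2]>.157)
    for lab,mm in(("handle",s),("handtop",t)): print(" ",lab,mm.sum(),cv2.minAreaRect((P[mm][:,:2]*1000).astype(np.float32)),np.median(P[mm],0))
o=ctrl.get_obs()
print(shift([.574,.218],.22,103.7,o),shift([.574,.218],.126,103.7,o))
E
```

```text
top mid ((558.3016357421875, -137.22882080078125), (85.7588882446289, 72.4009780883789), 18.2666015625)
 slot 33 [ 0.5587719  -0.13727532] ((558.6231689453125, -137.46824645996094), (29.375722885131836, 6.421258449554443), 18.428043365478516)
  handle 97 ((574.488037109375, 218.7761993408203), (19.631235122680664, 14.74527645111084), 12.331791877746582) [0.57380773 0.21508931 0.15608959]
  handtop 45 ((574.5633544921875, 217.87701416015625), (18.951536178588867, 13.225090026855469), 7.70080041885376) [0.57395031 0.21831695 0.15944294]
side mid ((557.5714111328125, -137.0918731689453), (86.34141540527344, 76.86482238769531), 17.77392578125)
 slot 3 [ 0.56221546 -0.13610001] ((562.2606201171875, -136.08326721191406), (5.073044776916504, 1.1086463928222656e-05), 20.36604118347168)
  handle 270 ((574.2779541015625, 219.6295166015625), (20.04655647277832, 14.25085163116455), 8.49302864074707) [0.57214684 0.22379156 0.13854829]
  handtop 61 ((574.2789306640625, 219.9339599609375), (18.538467407226562, 13.297840118408203), 18.7108097076416) [0.57342366 0.2191084  0.15869652]
(array([-41.32, -12.02,   3.55]), np.float64(-40.6)) (array([-41.33, -12.01,  12.95]), np.float64(-40.6))
```

Request:
servo_tool:
  motion:
    - [[-4.5,-1.3,0.3,-4,-1],[-9,-2.6,0.6,-8,-1],[-13.5,-3.9,0.9,-12,-1],[-18,-5.2,1.2,-16,-1],[-22.5,-6.5,1.5,-20,-1]]

```text
time_s: 0.6
eef_pos: [0.4323, 0.3514, 0.2409]
eef_rot: [-0.0, 0.059, 0.998, -0.0]
wrist_force: [0.3, 0.7, -0.4]
opening: 0.997
grasp_force: 0.0
```

```bash
python3 - <<'E'
from h import *
o=ctrl.get_obs(); print(o["time_s"],o["eef_pos"],o["eef_rot"],o["q"]);print(shift([.5745,.219],.2,101,o))
E
```

```text
0.6 [0.43230588 0.35140803 0.24085361] [-2.39521438e-04  5.87301670e-02  9.98273858e-01 -1.23203530e-04] [ 4.69468260e-01  1.55686796e-01  1.66807609e+00  2.95561613e-05
  1.31836770e+00 -9.83807489e-01]
(array([-15.68, -11.48,   4.08]), np.float64(-17.7))
```

Request:
servo_tool:
  motion:
    - [[-3.9,-2.9,1,-5,-1],[-7.8,-5.8,2,-10,-1],[-11.7,-8.7,3,-15,-1],[-15.7,-11.5,4,-17.7,-1],[-15.7,-11.5,4,-17.7,-1]]

```text
time_s: 1.1
eef_pos: [0.5764, 0.2149, 0.199]
eef_rot: [-0.001, -0.092, 0.996, -0.001]
wrist_force: [-1.0, 0.8, -0.5]
opening: 1.001
grasp_force: 0.0
```

```bash
python3 - <<'E'
from h import *
o=ctrl.get_obs(); print(o["time_s"],o["eef_pos"],o["q"]);print(shift([.5745,.219],.126,101,o))
t=ctrl.camera("top");s=ctrl.camera("side")
R=lambda im,r,c,k: cv2.resize(im[r[0]:r[1],c[0]:c[1]],None,fx=k,fy=k,interpolation=cv2.INTER_CUBIC)
save("a1.png",np.hstack([R(t["pixels"],(150,270),(160,280),3.3),R(s["pixels"],(220,340),(220,340),3.3)]))
E
```

```text
1.1 [0.57637636 0.21491929 0.19904254] [ 0.16504833  0.32334314  1.55222827 -0.00178254  1.26775793 -1.58866801]
(array([0.1 , 0.45, 7.3 ]), np.float64(-0.5))
```

View pics/a1.png

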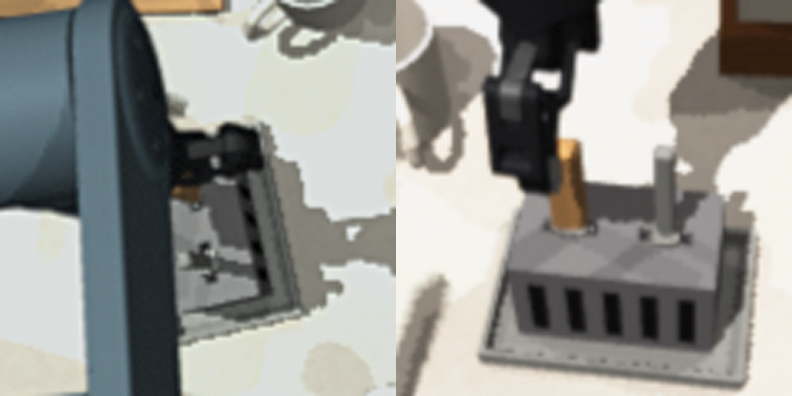

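The gripper is over the wooden handle, with the handle between the fingers (570,185 in the crop). I'll descend.

Request:
servo_tool:
  motion:
    - [[0,0,2,0,-1],[0,0,5,0,-1],[0,0,7.3,0,-1],[0,0,7.3,0,-1]]

```text
time_s: 1.6
eef_pos: [0.5697, 0.2208, 0.1248]
eef_rot: [-0.004, -0.095, 0.996, -0.0]
wrist_force: [-1.8, -0.6, -0.6]
opening: 1.004
grasp_force: 0.0
```

```bash
python3 - <<'E'
from h import *
o=ctrl.get_obs(); print(o["time_s"],o["eef_pos"],o["wrist_force"]);print(shift([.5745,.219],.126,101,o))
E
```

```text
1.6 [0.56974385 0.22076244 0.12478515] [-1.78416329 -0.59127385 -0.60403311]
(array([-0.43, -0.26, -0.12]), np.float64(-0.1))
```

Request:
servo_tool:
  motion:
    - [[0,0,0,0,-1],[0,0,0,0,-1],[0,0,0,0,-1]]

```text
time_s: 1.9
eef_pos: [0.5744, 0.2204, 0.1303]
eef_rot: [0.002, -0.094, 0.996, 0.0]
wrist_force: [0.2, 0.4, -0.4]
opening: 1.001
grasp_force: 0.0
```

```bash
python3 - <<'E'
from h import *
o=ctrl.get_obs(); print(o["time_s"],o["eef_pos"],o["dq"]);print(shift([.5745,.219],.126,101,o))
E
```

```text
1.9 [0.57444211 0.22040613 0.13025683] [-0.00434376  0.00492404  0.00661765  0.00090833 -0.0015057  -0.00273377]
(array([ 0.02, -0.14,  0.43]), np.float64(-0.2))
```

Request:
servo_tool:
  motion:
    - [[0,-0.1,0.2,0,-0.4],[0,-0.1,0.2,0,0.2],[0,-0.1,0.2,0,0.6],[0,-0.1,0.2,0,1],[0,-0.1,0.2,0,1]]

```text
time_s: 2.4
eef_pos: [0.5737, 0.2188, 0.1263]
eef_rot: [0.0, -0.094, 0.996, -0.0]
wrist_force: [-2.1, 1.3, 2.9]
opening: 0.157
grasp_force: 60.2
```

Request:
servo_tool:
  motion:
    - [[0,0,0,0,1],[0,0,0,0,1],[0,0,0,0,1]]

```text
time_s: 2.7
eef_pos: [0.5737, 0.2188, 0.1263]
eef_rot: [-0.0, -0.094, 0.996, -0.0]
wrist_force: [-0.8, -0.5, 1.2]
opening: 0.158
grasp_force: 59.2
```

```bash
python3 - <<'E'
from h import *
o=ctrl.get_obs(); print({k:np.round(v,4) for k,v in o.items()});print(shift([.5745,.219],.126,101,o))
E
```

```text
{'time_s': np.float64(2.7), 'q': array([ 1.7130e-01,  4.0600e-01,  1.6031e+00, -1.0000e-04,  1.1325e+00,
       -1.5876e+00]), 'dq': array([-0.0015, -0.0024,  0.    , -0.001 , -0.0008,  0.    ]), 'joint_efforts': array([ 1.77500e-01, -5.12279e+01, -3.10712e+01,  1.05800e-01,
       -1.10100e-01, -2.90000e-03]), 'eef_pos': array([0.5737, 0.2188, 0.1263]), 'eef_rot': array([-0.000e+00, -9.390e-02,  9.956e-01, -1.000e-04]), 'wrist_force': array([-0.8202, -0.5241,  1.1662]), 'torque': array([-0.1127, -0.0148, -0.0069]), 'grasp_force': np.float64(59.1706), 'opening': np.float64(0.1582)}
(array([-0.08,  0.01,  0.03]), np.float64(-0.2))
```

Request:
servo_tool:
  motion:
    - [[0,0,-1.5,0,1],[0,0,-4.5,0,1],[0,0,-8,0,1],[0,0,-10.5,0,1],[0,0,-11.5,0,1]]

```text
time_s: 3.2
eef_pos: [0.5752, 0.2193, 0.2458]
eef_rot: [0.003, -0.094, 0.996, 0.0]
wrist_force: [0.1, 0.5, -1.0]
opening: 0.156
grasp_force: 59.0
```

```bash
python3 - <<'E'
from h import *
o=ctrl.get_obs(); print(o["time_s"],o["eef_pos"],o["opening"],o["wrist_force"]);print(shift([.5577,-.1376],.24,108.3,o))
E
```

```text
3.2 [0.57520693 0.21925649 0.24576027] 0.15569070181131614 [ 0.10423523  0.54152027 -0.95630894]
(array([  8.41, -34.73,   0.53]), np.float64(-7.5))
```

Request:
servo_tool:
  motion:
    - [[0.5,-2,0,0,1],[1.4,-6,0,-1,1],[2.5,-10.5,0,-2,1],[3.6,-15,0,-3,1],[4.7,-19.5,0,-4,1]]

```text
time_s: 3.7
eef_pos: [0.5632, 0.0171, 0.2408]
eef_rot: [-0.0, -0.129, 0.992, 0.0]
wrist_force: [1.3, -0.7, -0.2]
opening: 0.155
grasp_force: 59.0
```

```bash
python3 - <<'E'
from h import *
o=ctrl.get_obs(); print(o["time_s"],o["eef_pos"],o["opening"]);print(shift([.5577,-.1376],.24,108.3,o))
E
```

```text
3.7 [0.56316927 0.01710182 0.2408148 ] 0.15500901372984646
(array([  4.5 , -14.81,   0.08]), np.float64(-3.4))
```

Request:
servo_tool:
  motion:
    - [[1.3,-4.4,0,-1,1],[2.6,-8.5,0,-2,1],[3.7,-12,0,-3,1],[4.3,-14.2,0,-3.4,1],[4.5,-14.8,0,-3.4,1]]

```text
time_s: 4.2
eef_pos: [0.5577, -0.1385, 0.2408]
eef_rot: [-0.0, -0.156, 0.988, 0.0]
wrist_force: [1.4, 0.5, -0.6]
opening: 0.156
grasp_force: 59.0
```

Request:
servo_tool:
  motion:
    - [[0,0,0,0,1],[0,0,0,0,1],[0,0,0,0,1],[0,0,0,0,1]]

```text
time_s: 4.6
eef_pos: [0.5584, -0.1348, 0.2413]
eef_rot: [0.0, -0.159, 0.987, 0.0]
wrist_force: [-0.6, 0.4, -0.4]
opening: 0.156
grasp_force: 59.0
```

```bash
python3 - <<'E'
from h import *
o=ctrl.get_obs(); print(o["time_s"],o["eef_pos"],o["q"][5],o["opening"]);print(shift([.5577,-.1376],.21,108.3,o))
t=ctrl.camera("top");s=ctrl.camera("side")
R=lambda im,r,c,k: cv2.resize(im[r[0]:r[1],c[0]:c[1]],None,fx=k,fy=k,interpolation=cv2.INTER_CUBIC)
save("a2.png",np.hstack([R(t["pixels"],(150,270),(300,420),3.3),R(s["pixels"],(110,230),(276,396),3.3)]))
P=cloud(s); m=(abs(P[...,0]-.5585)<.04)&(abs(P[...,1]+.1373)<.04)
for lo,hi in((.125,.14),(.14,.16),(.16,.185),(.195,.21)):
    k=m&(P[...,2]>lo)&(P[...,2]<hi); print(lo,k.sum(),np.median(P[k],0), P[k].min(0),P[k].max(0))
E
```

```text
4.6 [ 0.55836697 -0.13482676  0.24130193] -2.3333975613334808 0.15589597004278244
(array([ 0.15, -0.24,  3.13]), np.float64(-0.0))
0.125 32 [ 0.55963993 -0.13268076  0.1348525 ] [ 0.54779518 -0.13717063  0.12785385] [ 0.57087351 -0.12966202  0.13991216]
0.14 70 [ 0.55790206 -0.13262264  0.15086543] [ 0.54630764 -0.13756938  0.14035887] [ 0.57035352 -0.12733381  0.15983091]
0.16 92 [ 0.55852225 -0.13328486  0.17319013] [ 0.5463227  -0.13782465  0.16063008] [ 0.57100521 -0.12527574  0.18496853]
0.195 44 [ 0.55753832 -0.12760708  0.20328853] [ 0.54866361 -0.13484604  0.1950052 ] [ 0.56838977 -0.1237571   0.20960918]
```

View pics/a2.png

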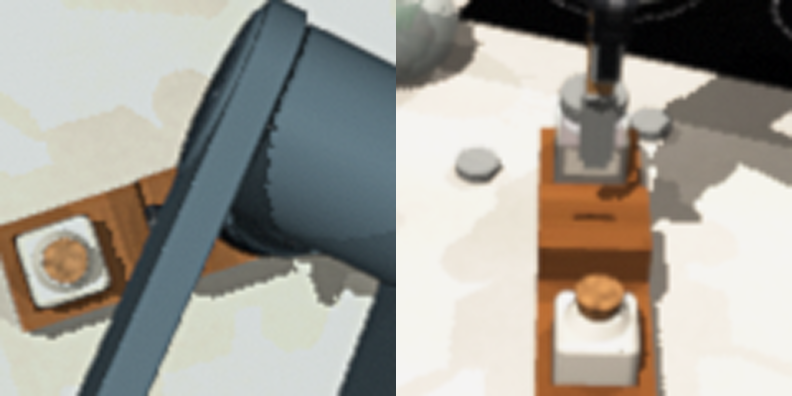

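Side crop: the blade hangs straight at (600,135) above the slot at (595,217). I'll shift about 2.5 mm and check again before inserting.

Request:
servo_tool:
  motion:
    - [[0.05,-0.1,1,0,1],[0.1,-0.2,2,0,1],[0.1,-0.2,2,0,1],[0.1,-0.2,2,0,1],[0.1,-0.2,2,0,1]]

```text
time_s: 5.2
eef_pos: [0.558, -0.1384, 0.2213]
eef_rot: [0.0, -0.158, 0.987, -0.0]
wrist_force: [0.6, -0.7, -0.2]
opening: 0.154
grasp_force: 59.0
```

```bash
python3 - <<'E'
from h import *
o=ctrl.get_obs(); print(o["time_s"],o["eef_pos"],o["dq"]);print(shift([.558,-.1375],.19,108.3,o))
s=ctrl.camera("side"); o=ctrl.get_obs(); print(o["eef_pos"])
P=cloud(s); m=(abs(P[...,0]-.5585)<.04)&(abs(P[...,1]+.1373)<.04)&(P[...,2]>.112)&(P[...,2]<.165)
Q=P[m]; print(np.median(Q,0),Q.min(0),Q.max(0)); a=np.radians(18.3)
e=Q[:,:2]-[.5585,-.1373]; ex=e@[np.cos(a),np.sin(a)]; ey=e@[-np.sin(a),np.cos(a)]
print(np.percentile(ex,[2,50,98]),np.percentile(ey,[5,25,50,75,95]),np.polyfit(ex,ey,1),np.polyfit(Q[:,2],ey,1))
E
```

```text
5.2 [ 0.55800603 -0.13839986  0.22132538] [ 0.00087828 -0.00696235 -0.00324293 -0.00066199  0.00042932 -0.00099231]
(array([-0.03,  0.09,  3.13]), np.float64(-0.1))
[ 0.55811477 -0.13841935  0.22155448]
[ 0.55823229 -0.13613009  0.14016173] [ 0.54582126 -0.1409932   0.11215326] [ 0.57019494 -0.1295831   0.16495297]
[-0.01233313  0.00016603  0.01230458] [-0.00110718  0.00049279  0.00147865  0.0021661   0.00314494] [-0.01779418  0.00129957] [0.00718057 0.0002942 ]
```

Request:
servo_tool:
  motion:
    - [[0,0.05,0.8,0,1],[0,0.05,1.8,0,1],[0,0.05,2.8,0,1],[0,0.05,3.6,0,1],[0,0.05,4,0,1]]

```text
time_s: 5.75
eef_pos: [0.5571, -0.1375, 0.1796]
eef_rot: [-0.001, -0.158, 0.987, 0.001]
wrist_force: [-0.1, 0.2, -0.8]
opening: 0.157
grasp_force: 59.0
```

```bash
python3 - <<'E'
from h import *
o=ctrl.get_obs(); print(o["time_s"],o["eef_pos"],o["wrist_force"],o["torque"]);print(shift([.558,-.1375],.1263,108.3,o))
E
```

```text
5.75 [ 0.55708034 -0.13749312  0.17964534] [-0.10436847  0.20399668 -0.82322607] [-0.00465277  0.02285697 -0.01144216]
(array([-0.1 , -0.04,  5.33]), np.float64(-0.1))
```

The tip is about 11 mm into the slot with no force, so I'll continue.

Request:
servo_tool:
  motion:
    - [[0,0,0.8,0,1],[0,0,1.8,0,1],[0,0,2.8,0,1],[0,0,3.6,0,1],[0,0,4.2,0,1]]

```text
time_s: 6.25
eef_pos: [0.5574, -0.1376, 0.1382]
eef_rot: [-0.0, -0.158, 0.987, 0.0]
wrist_force: [-0.2, -0.6, -0.4]
opening: 0.159
grasp_force: 59.0
```

Request:
servo_tool:
  motion:
    - [[0,0,0.4,0,1],[0,0,0.8,0,1],[0,0,1.0,0,1],[0,0,1.1,0,1],[0,0,1.1,0,1]]

```text
time_s: 6.75
eef_pos: [0.5579, -0.1379, 0.1284]
eef_rot: [0.0, -0.158, 0.987, -0.0]
wrist_force: [0.0, -0.2, -1.0]
opening: 0.156
grasp_force: 59.0
```

```bash
python3 - <<'E'
from h import *
o=ctrl.get_obs(); print(o["time_s"],o["eef_pos"],o["wrist_force"],o["torque"]);print(shift([.558,-.1375],.1263,108.3,o))
E
```

```text
6.75 [ 0.5578565  -0.13785403  0.12837651] [ 0.04229784 -0.2254054  -1.03649887] [0.00467823 0.00091448 0.02246408]
(array([-0.02,  0.03,  0.21]), np.float64(-0.1))
```

Request:
servo_tool:
  motion:
    - [[0,0,0.1,0,1],[0,0,0.2,0,1],[0,0,0.3,0,1],[0,0,0.4,0,1],[0,0,0.4,0,1]]

```text
time_s: 7.25
eef_pos: [0.558, -0.1379, 0.1262]
eef_rot: [0.0, -0.158, 0.987, -0.0]
wrist_force: [-5.6, 2.6, 13.1]
opening: 0.154
grasp_force: 61.1
```

Request:
servo_tool:
  motion:
    - [[0,0,0,0,1],[0,0,0,0,1]]

```text
time_s: 7.45
eef_pos: [0.5581, -0.1379, 0.1262]
eef_rot: [0.0, -0.158, 0.987, -0.0]
wrist_force: [-5.2, 1.8, 11.9]
opening: 0.156
grasp_force: 61.1
```

Seated: the TCP stopped at z = 0.1262 with 12 N of push. Releasing, then rising.

Request:
servo_tool:
  motion:
    - [[0,0,0,0,0.3],[0,0,0,0,-0.2],[0,0,0,0,-0.3],[0,0,0,0,-0.3],[0,0,0,0,-0.3]]

```text
time_s: 7.95
eef_pos: [0.5577, -0.1378, 0.1241]
eef_rot: [-0.0, -0.158, 0.987, 0.0]
wrist_force: [-0.0, 0.6, -0.4]
opening: 0.65
grasp_force: 0.0
```

Request:
servo_tool:
  motion:
    - [[0,0,-1,0,-0.3],[0,0,-4,0,-0.3],[0,0,-7,0,-0.5],[0,0,-9,0,-0.8],[0,0,-10,0,-1]]

```text
time_s: 8.45
eef_pos: [0.5589, -0.1383, 0.2275]
eef_rot: [0.002, -0.158, 0.987, -0.001]
wrist_force: [0.1, -1.0, -0.3]
opening: 1.0
grasp_force: 0.0
```

```bash
python3 - <<'E'
from h import *
o=ctrl.get_obs(); print(o["time_s"],o["eef_pos"],o["q"],o["opening"],o["wrist_force"]);print(shift([.5928,-.2413],.22,40,o))
s=ctrl.camera("side"); P=cloud(s); m=(abs(P[...,0]-.5585)<.025)&(abs(P[...,1]+.1373)<.025)&(P[...,2]>.09)&(P[...,2]<.175)
Q=P[m]; print(len(Q),np.median(Q,0),Q.min(0),Q.max(0))
R=lambda im,r,c,k: cv2.resize(im[r[0]:r[1],c[0]:c[1]],None,fx=k,fy=k,interpolation=cv2.INTER_CUBIC)
save("a3.png",R(s["pixels"],(100,250),(270,420),3.5))
E
```

```text
8.45 [ 0.55887413 -0.13827563  0.22746551] [-4.48624664e-01  2.06451081e-01  1.63708689e+00  2.17180319e-05
  1.29374011e+00 -2.33684823e+00] 1.0001063470316995 [ 0.06016195 -1.0169723  -0.25548234]
(array([-1.000e-02, -1.084e+01,  7.800e-01]), np.float64(68.2))
202 [ 0.55724262 -0.13034507  0.12956845] [ 0.54773614 -0.14147476  0.09020044] [ 0.56937395 -0.1259195   0.1599633 ]
```

View pics/a3.png

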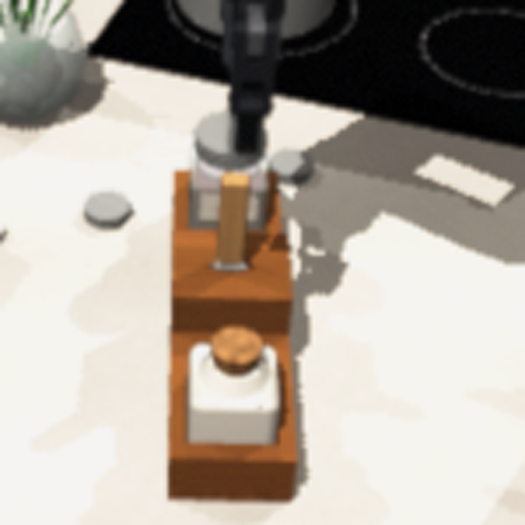

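The spreader stands fully home, crop (235,220), with its handle top at z = 0.160. Next, the lid.

Request:
servo_tool:
  motion:
    - [[0,-1.5,0,8,-1],[0,-4.5,0,16,-1],[0,-8,0,24,-1],[0,-10.2,0,32,-1],[0,-10.8,0,40,-1]]

```text
time_s: 9.0
eef_pos: [0.5913, -0.2427, 0.2228]
eef_rot: [-0.001, 0.193, 0.981, -0.0]
wrist_force: [0.0, 0.6, 0.6]
opening: 0.996
grasp_force: 0.0
```

Request:
servo_tool:
  motion:
    - [[0,0,0,8,-1],[0,0,0,16,-1],[0,0,0,18,-1],[0,0,0,18,-1],[0,0,0,18,-1]]

```text
time_s: 9.5
eef_pos: [0.5911, -0.2402, 0.2234]
eef_rot: [-0.001, 0.34, 0.94, 0.0]
wrist_force: [-0.6, 0.4, 0.1]
opening: 1.001
grasp_force: 0.0
```

```bash
python3 - <<'E'
from h import *
o=ctrl.get_obs(); print(o["time_s"],o["eef_pos"],o["q"]);print(shift([.5929,-.2413],.123,50,o))
E
```

```text
9.5 [ 0.59110442 -0.24023428  0.22340872] [-5.71697607e-01  3.47591971e-01  1.46892222e+00 -3.45825846e-05
  1.32651961e+00 -1.44874542e+00]
(array([-0.22,  0.03, 10.04]), np.float64(0.3))
```

Request:
servo_tool:
  motion:
    - [[-0.1,0,2,0,-1],[-0.2,0,5,0,-1],[-0.2,0,7.5,0,-1],[-0.2,0,9,0,-1],[-0.2,0,9.6,0,-1]]

```text
time_s: 10.0
eef_pos: [0.592, -0.2411, 0.1262]
eef_rot: [-0.002, 0.34, 0.94, 0.0]
wrist_force: [0.2, -0.2, -0.2]
opening: 0.998
grasp_force: 0.0
```

Request:
servo_tool:
  motion:
    - [[0,0,0.3,0,-1],[0,0,0.3,0,-1],[0,0,0.3,0,-1],[0,0,0.3,0,-1]]

```text
time_s: 10.4
eef_pos: [0.5937, -0.2421, 0.1265]
eef_rot: [0.001, 0.34, 0.94, -0.0]
wrist_force: [-0.2, 0.6, 1.1]
opening: 0.997
grasp_force: 0.0
```

```bash
python3 - <<'E'
from h import *
o=ctrl.get_obs(); print(o["time_s"],o["eef_pos"],o["dq"],o["wrist_force"]);print(shift([.5929,-.2413],.123,50,o))
s=ctrl.camera("side")
R=lambda im,r,c,k: cv2.resize(im[r[0]:r[1],c[0]:c[1]],None,fx=k,fy=k,interpolation=cv2.INTER_CUBIC)
save("a4.png",R(s["pixels"],(90,190),(290,390),5))
E
```

```text
10.4 [ 0.59365226 -0.24210027  0.12652299] [ 0.00111551  0.00361647  0.00394297  0.00045409 -0.00105703  0.00017095] [-0.17678058  0.64831393  1.11765745]
(array([0.11, 0.01, 0.35]), np.float64(0.2))
```

View pics/a4.png

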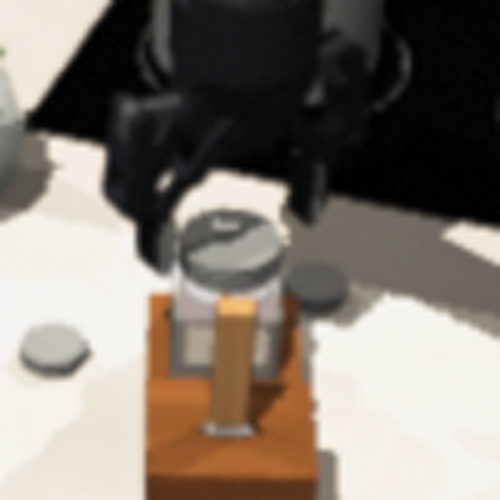

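Side crop: the fingers straddle the lid at (230,250), with tips near lid height at (155,265) and (305,215). I'll lower 4 mm and close.

Request:
servo_tool:
  motion:
    - [[0.1,0,0.2,0,-1],[0.1,0,0.4,0,-0.8],[0.1,0,0.4,0,-0.5],[0.1,0,0.4,0,-0.3],[0.1,0,0.4,0,0]]

```text
time_s: 10.95
eef_pos: [0.5923, -0.241, 0.1216]
eef_rot: [-0.0, 0.341, 0.94, 0.0]
wrist_force: [-0.9, 0.8, 2.3]
opening: 0.632
grasp_force: 62.6
```

Request:
servo_tool:
  motion:
    - [[0,0,0,0,0.5],[0,0,0,0,1],[0,0,0,0,1],[0,0,0,0,1],[0,0,0,0,1]]

```text
time_s: 11.45
eef_pos: [0.5923, -0.2411, 0.1216]
eef_rot: [0.0, 0.34, 0.94, -0.0]
wrist_force: [-2.4, 2.1, 6.1]
opening: 0.629
grasp_force: 62.6
```

```bash
python3 - <<'E'
from h import *
o=ctrl.get_obs(); print(o["time_s"],o["eef_pos"],o["opening"]*85,o["wrist_force"],o["torque"],o["grasp_force"]);print(shift([.5929,-.2413],.122,50,o))
s=ctrl.camera("side")
R=lambda im,r,c,k: cv2.resize(im[r[0]:r[1],c[0]:c[1]],None,fx=k,fy=k,interpolation=cv2.INTER_CUBIC)
save("a5.png",R(s["pixels"],(90,190),(290,390),5))
E
```

```text
11.45 [ 0.59231922 -0.24105061  0.12160351] 53.44552672067477 [-2.44389641  2.07503876  6.10591587] [0.31819766 0.36948125 0.04407934] 62.646241653710604
(array([-0.06,  0.02, -0.04]), np.float64(0.2))
```

View pics/a5.png

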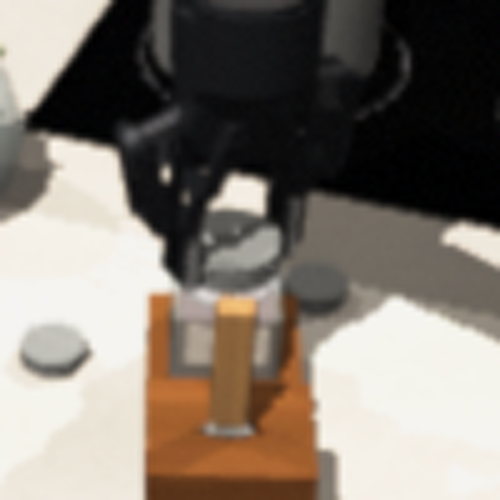

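Request:
servo_tool:
  motion:
    - [[0,0,0,-4,1],[0,0,0,-8,1],[0,0,0,-12,1],[0,0,0,-17,1],[0,0,0,-22,1]]

```text
time_s: 12.0
eef_pos: [0.5929, -0.2418, 0.1221]
eef_rot: [0.001, 0.153, 0.988, -0.001]
wrist_force: [-2.3, 0.9, 5.6]
opening: 0.634
grasp_force: 62.8
```

Request:
servo_tool:
  motion:
    - [[0,0,0,-5,1],[0,0,0,-10,1],[0,0,-0.05,-15,1],[0,0,-0.05,-18,1],[0,0,-0.05,-20,1]]

```text
time_s: 12.5
eef_pos: [0.5923, -0.2422, 0.1224]
eef_rot: [0.0, -0.02, 1.0, -0.001]
wrist_force: [-2.0, -1.6, 4.9]
opening: 0.63
grasp_force: 62.7
```

```bash
python3 - <<'E'
from h import *
o=ctrl.get_obs(); print(o["time_s"],o["eef_pos"],o["q"][5],o["opening"]*85,o["wrist_force"],o["torque"],o["grasp_force"]);print(shift([.5929,-.2413],.122,113,o))
E
```

```text
12.5 [ 0.59234516 -0.24221714  0.12236841] -2.182479723214044 53.585768814979886 [-1.99608751 -1.57538378  4.87603673] [-0.29041196  0.40140611 -0.15910203] 62.687552170827985
(array([-0.06,  0.09,  0.04]), np.float64(-20.7))
```

Request:
servo_tool:
  motion:
    - [[0,0,0,-5,1],[0,0,0,-10,1],[0,0,0,-15,1],[0,0,0,-19,1],[0,0,0,-21,1]]

```text
time_s: 13.0
eef_pos: [0.5925, -0.2428, 0.1225]
eef_rot: [0.0, -0.202, 0.979, -0.001]
wrist_force: [-3.1, -3.1, 4.4]
opening: 0.633
grasp_force: 62.7
```

Request:
servo_tool:
  motion:
    - [[0,0,0,0,1],[0,0,0,0,1],[0,0,0,0,1]]

```text
time_s: 13.3
eef_pos: [0.5926, -0.2426, 0.1226]
eef_rot: [0.0, -0.2, 0.98, -0.001]
wrist_force: [-2.5, -3.5, 5.4]
opening: 0.631
grasp_force: 62.8
```

```bash
python3 - <<'E'
from h import *
o=ctrl.get_obs(); print(o["time_s"],o["eef_pos"],o["q"][5],o["opening"]*85,o["wrist_force"],o["torque"],o["grasp_force"]);print(shift([.5929,-.2413],.122,113,o))
E
```

```text
13.3 [ 0.59263518 -0.24255997  0.12262192] -2.5464047540268973 53.643636443559295 [-2.53600796 -3.53300524  5.42009152] [-0.55457194  0.36452178  0.0110217 ] 62.82231319695711
(array([-0.07,  0.11,  0.06]), np.float64(0.1))
```

Request:
servo_tool:
  motion:
    - [[0,0,-0.1,0,1],[0,0,-0.2,0,1],[0,0,-0.35,0,1],[0,0,-0.5,0,1],[0,0,-0.5,0,1]]

```text
time_s: 13.8
eef_pos: [0.5921, -0.2408, 0.1265]
eef_rot: [-0.0, -0.201, 0.98, 0.0]
wrist_force: [0.1, -1.7, -1.7]
opening: 0.633
grasp_force: 63.1
```

Request:
servo_tool:
  motion:
    - [[0,0,0,0,1],[0,0,0,0,1],[0,0,0,0,1]]

```text
time_s: 14.1
eef_pos: [0.5922, -0.2409, 0.1266]
eef_rot: [-0.0, -0.201, 0.98, 0.0]
wrist_force: [-0.8, -1.3, -1.3]
opening: 0.628
grasp_force: 63.1
```

```bash
python3 - <<'E'
from h import *
o=ctrl.get_obs(); print(o["time_s"],o["eef_pos"],o["wrist_force"],o["torque"],o["grasp_force"])
s=ctrl.camera("side")
R=lambda im,r,c,k: cv2.resize(im[r[0]:r[1],c[0]:c[1]],None,fx=k,fy=k,interpolation=cv2.INTER_CUBIC)
save("a6.png",R(s["pixels"],(90,190),(290,390),5))
E
```

```text
14.1 [ 0.59219292 -0.24092601  0.12663892] [-0.77904584 -1.32251729 -1.33358494] [-0.22139375  0.0871699  -0.04740406] 63.14932747744024
```

View pics/a6.png

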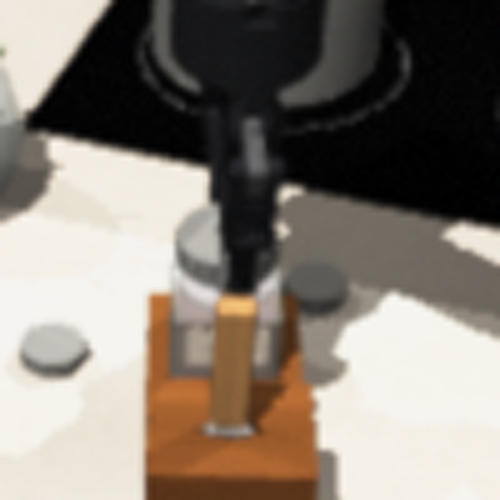

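The force shows only about 1.3 N of load, so the lid is free and not carrying the jar. In the crop the lid at (205,245) has risen and the jar stays at (190,340). I'll lift the rest of the way.

Request:
servo_tool:
  motion:
    - [[0,0,-0.4,0,1],[0,0,-1,0,1],[0,0,-1.6,0,1],[0,0,-2.1,0,1],[0,0,-2.3,0,1]]

```text
time_s: 14.65
eef_pos: [0.5928, -0.2413, 0.1511]
eef_rot: [0.001, -0.201, 0.98, -0.001]
wrist_force: [0.2, -0.5, -0.2]
opening: 0.629
grasp_force: 63.4
```

Request:
servo_tool:
  motion:
    - [[0,0,0,0,1],[0,0,0,0,1],[0,0,0,0,1],[0,0,0,0,1],[0,0,0,0,1]]

```text
time_s: 15.15
eef_pos: [0.5921, -0.241, 0.1495]
eef_rot: [-0.0, -0.201, 0.98, 0.0]
wrist_force: [0.4, 0.0, -1.3]
opening: 0.636
grasp_force: 63.4
```

```bash
python3 - <<'E'
from h import *
o=ctrl.get_obs(); print(o["time_s"],o["eef_pos"],o["wrist_force"],o["torque"],o["grasp_force"],o["dq"])
s=ctrl.camera("side")
R=lambda im,r,c,k: cv2.resize(im[r[0]:r[1],c[0]:c[1]],None,fx=k,fy=k,interpolation=cv2.INTER_CUBIC)
save("a7.png",R(s["pixels"],(90,190),(290,390),5))
P=cloud(s); px=s["pixels"].astype(int); v,u=np.indices(px.shape[:2])
# lid top, left of the fingers: crop col 180-225
for (u0,u1,v0,v1) in((324,336,125,160),):
    for r in range(v0,v1,2): q=np.median(P[r,u0:u1],0); print(r,np.round(q,4),px[r,u0:u1].mean(0).astype(int))
E
```

```text
15.15 [ 0.59214088 -0.24101799  0.14954253] [ 0.42137045  0.04350734 -1.32714857] [-0.02033639  0.0483042  -0.015988  ] 63.363567469641566 [ 0.00184625 -0.0006345  -0.0023774  -0.00160182 -0.00020338  0.00030569]
125 [ 0.6146 -0.2556  0.1429] [174 170 163]
127 [ 0.6118 -0.2437  0.1436] [164 162 155]
129 [ 0.6089 -0.2346  0.1445] [168 166 159]
131 [ 0.6059 -0.2266  0.1443] [169 167 159]
133 [ 0.6034 -0.2202  0.1438] [161 159 152]
135 [ 0.602  -0.2138  0.1406] [133 130 124]
137 [ 0.6009 -0.2135  0.1348] [131 128 122]
139 [ 0.6012 -0.2152  0.1281] [149 147 143]
141 [ 0.6066 -0.2332  0.1069] [139 135 133]
143 [ 0.6045 -0.2282  0.1048] [179 175 173]
145 [ 0.6041 -0.2258  0.0994] [225 222 221]
147 [ 0.6037 -0.2235  0.0949] [218 214 211]
149 [ 0.6011 -0.2201  0.0913] [199 183 170]
151 [ 0.5999 -0.2141  0.088 ] [184 160 138]
153 [ 0.5986 -0.2091  0.0848] [156 135 119]
155 [ 0.5976 -0.207   0.0808] [136 118  99]
157 [ 0.5973 -0.2075  0.0736] [143 125 105]
159 [ 0.5971 -0.2081  0.0674] [141 122 102]
```

View pics/a7.png

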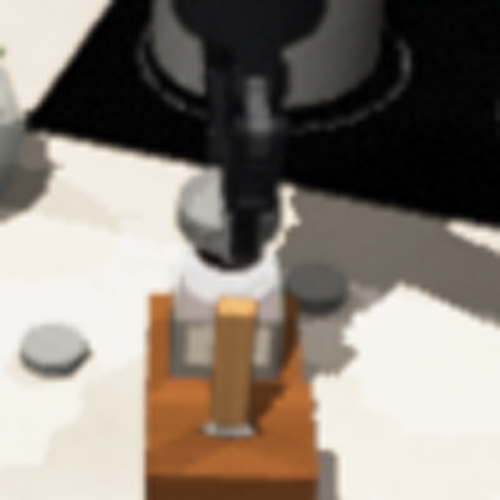

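The lid top is at about 0.145 m and level within noise. The open mouth shows at (230,260) at about 0.108 m, so the gap is about 2 cm. The jar is in its pocket and the spreader is home, so I'm handing in.

```bash
python3 -c "
from bench import ctrl
print(ctrl.hand_in())"
```

```text
the job is handed in; nothing more can be done
None
```

I handed the job in after about 15 s: the spreader is fully home in the caddy slot and released, and the lid is unscrewed and held level about 2 cm above the mouth of the jar, which is still in its pocket.

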